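Index the sample carousel to the blue-capped vial

TASK

The sample carousel is locked with a white-capped vial in front of the reader, and the blue-capped vial waits one hole to the left or right of it. With your fingertips on its face, press the red indexing plunger in, keep it in while you push it round with the turntable to the next hole, so that the blue-capped vial comes in front of the reader, then let the plunger spring fully up and lock there. Do not grip the plunger by its sides or force it down hard, do not touch the vials, and leave the other glassware and bottles where they are.

Things in the scene. Friction and masses are not known exactly. Their poses are not given: they have to be found in the camera images.
- carousel: fixed foot of the carousel: grey foot, steel index ring (radius 118 mm, z 36 to 46 mm) with 12 notches, one every 30 degrees. Origin on the turntable's axis at the worktop, z up; +x points at the reader, a white housing 24 x 44 mm, 114 mm tall, centred 134 mm from the axis, with a red mark on top. At the start the plunger stands on the -x side.
- turntable (a joint): turn of the aluminium turntable (radius 92 mm, top at z = 60 mm) about the vertical axis through the carousel's origin, rad, positive anticlockwise from above, 0 at the start. One hole is 0.524 rad (30 degrees). Turns lightly (0.05 N m) once the plunger is in, and on past the next hole if not stopped. Black pockets, 28 mm wide, 16 mm tall, stand 70 mm from the axis, every 30 degrees.
- plunger (a joint): how far the plunger is pressed down, m: 0 fully up (locked in a notch), 0.015 at its stop; clear of the notches beyond about 0.010. Its spring takes about 5 N to start, 10 N at the stop. Released between holes it stays half in, its round-nosed tooth riding under the ring; within about 4 mm of a notch the tooth centres itself and springs up.
- plunger_pad (a point): centre of the upper face of the red press pad on the plunger, 130 mm from the turntable's axis, 104 mm above the worktop when up; goes round with the turntable. The pad is 40 mm radially, 54 mm along the turning direction, with a lip 5 mm thick, 8 mm high at either end of the latter (44 mm free between), so fingertips on the pad push it round. x points to the axis, y along the turning, z up.
- pad_skirt: dark rubber skirt round the four sides of the red pad, part of the plunger: 46 mm radially, 60 mm along the turning direction, reaching down to 86 mm above the worktop; on the radial sides its edge lies 1.5 mm below the pad's face. Origin below the pad's centre at worktop level. Fingers that grip the pad bear on it; fingertips pressing on the pad's face do not.
- read_point (a point): the place in front of the reader, fixed to the carousel: 70 mm from the axis on its +x side, at the height of the underside of a vial (60 mm). The vial standing there is the one that is read.
- blue_vial: screw-cap glass vial, 20 mm in diameter and 53 mm tall, blue cap, dark contents; stands loose in a pocket of the turntable. Origin at the centre of its underside. One hole (30 degrees) to the left or right of the reader at the start.
- white_vial_1: screw-cap glass vial, 20 mm in diameter and 53 mm tall, white cap; stands loose in a pocket of the turntable. Origin at the centre of its underside. In front of the reader at the start.
- white_vial_2: screw-cap glass vial, 20 mm in diameter and 53 mm tall, white cap; stands loose in a pocket of the turntable. Origin at the centre of its underside. On the other side of the reader from the blue-capped vial.
- amber_bottle: brown bottle with a blue cap, 60 mm wide, 133 mm tall, to the left; origin at the centre of its underside. Bystander.
- dropper_bottle: small brown dropper bottle with a black teat, 36 mm wide, 103 mm tall, to the right; origin at the centre of its underside. Bystander.
- beaker_100: empty clear beaker, 54 mm wide, 68 mm tall, to the left; origin at the centre of its underside. Bystander.

How it is judged:
By the outcome, as a careful person would: the job done as asked, in the order asked, and still so for the second after the job is handed in, with the robot touching nothing.
It also fails if it takes over 40 s, if anything falls off the work surface, if the arm or the gripper's body presses on something with over 40 N, if the wrist force passes 120 N, or if a joint passes its speed limit or range.

ROBOT

A 6-joint arm with a two-finger parallel gripper is mounted at the origin on a cart in front of the work surface, level with it; the furniture and walls round the work are solid. World frame = base frame: x ahead of the robot, y to its left, z up, the work surface at z = 0. Lengths are in mm, angles in rad, forces in N, time in s.
With the tool pointing down it reaches from about 275 to 1000 mm from the base axis. Payload 8.4 kg.
Tool frame: the origin (TCP) lies between the finger pads; the fingertips stand 8 mm ahead of it and the grasp point (between the pads) lies 11 mm behind it (tcp_to_tips is the distance from the TCP to the fingertips, in mm); z points along the fingers, y is the line along which they close (so a half turn about z gives the same grasp; the last joint's range is limited). The gripper opens to 85 mm and grips with 20 to 120 N. Pads are 22 mm wide; open, the fingers measure 114 mm over their backs; the gripper's body (76 mm by 85 mm) begins 54 mm behind the grasp point. The pads swing forward as they close: fully open they stand 13 mm farther back than shut.
Start: joints at [-1.225, 0.353, 1.633, -0, 1.155, -0.002], TCP at [213.018, -587.581, 239.281] pointing down, gripper open.
Joint ranges: [-2.63, 2.63], [-0.92, 2.1], [0.06, 2.66], [-1.3, 4.44], [0, 2.69], [-3.02, 3.02]. Speed limits (rad/s): [2.22, 2.22, 2.79, 3.14, 3.14, 3.14].

INTERFACE

Orientations are given as [roll, pitch, yaw] about the fixed x, y, z axes, in that order (R = Rz(yaw) Ry(pitch) Rx(roll)).
In Python, from rig import * gives the robot as it stands.
- The arm moves only by the tool step_arm, never from a script. Its argument "motion" is a list of rows, each an object with "claw": the finger opening in mm, from 0 to 85.4; "delta_pos": the shift along the tool's x, y, z in mm, a list of three; "turn": the turn about the tool's z in rad. In form: [{"claw": claw, "delta_pos": [dx, dy, dz], "turn": turn}, ...]. A call has 1 to 8 rows; each row shifts and turns the commanded pose from where the row before left it, along the tool's axes as they then stand; what a row does not reach is not made up. A row lasts 1/12 s, in which the tool goes at most 41.7 mm and 7.16 degrees, less where a joint would pass 70% of its speed; a pose out of reach is approached as far as the arm can. A call is refused whole if a number of a shift passes 41.7 or a number of a turn 0.125, either way. A call with a gripper value outside its range is refused whole. The fingers move at their own pace and stop on an object; "force" is the grip in N (left out, the last holds). Time passes only in rows, so rows that do not move let the fingers close. It gives the time, the measured TCP pose, the force, the opening and the grip force at its end, in the units of the state.
- sense(): the state, without advancing time (a new reading comes with each control period).
- grab_frame(name): name is "side" or "top"; returns a dict with "img" (480x640x3 uint8, red, green, blue), "vertical_fov" (degrees; the focal length in pixels is half the picture's height over the tangent of half this angle, whatever the lens; pixels are square), "cx", "cy" (the principal point, pixels), "R" (3x3) and "t" (3): a world point X has camera coordinates R X + t. Camera axes: x right, y down, z forward; pixel columns grow to the right and rows downward; lengths in mm; the calibration is good to about 2 mm. A picture is of the moment at which its call begins. There is no depth.
- sign_off(): hands the job in; it is judged then, once.
The state is a dict: "clock": time; "qpos": joint angles; "qvel": joint speeds; "joint_efforts": joint torques, N m; "eef_pos": TCP position; "tcp_rot": TCP orientation; "contact_force": force on the tool from outside, world axes, zero at the start; "wrist_torque": the same for the moment, N m; "opening": opening from 0.0 (shut) to 1.0 (fully open); "grasp_force": force on a finger pad.
Only numpy, scipy, OpenCV 4.12 (cv2) and the standard library are available. Lean on these libraries where they do the work, as an engineer would, in place of code of your own. Each camera call takes 0.05 s, during which the arm holds its last target. There are 200 camera calls.

## Working session

There is one attempt and no reset: what is moved stays moved. The work goes in short steps, Python scripts to look and compute and a tool call to move; the robot and the scene stay as the last step left them, time stands still between calls to the robot, and variables do not carry over. Pictures are saved under pics/ and viewed, at most 10 in all, crops included, and the job is handed in when it is done.

Besides the shell and the picture viewer there is one more tool, called after "Emit:" as name(argument=value, ...) on one line, values as JSON. step_arm: Moves the arm, as the interface text tells. Its arguments: {"type":"object","properties":{"motion":{"type":"array","items":{"type":"object","properties":{"claw":{"type":"number"},"delta_pos":{"type":"array","items":{"type":"number"}},"turn":{"type":"number"}}}},"force":{"type":"number"}},"required":["motion"]}

```bash
mkdir -p pics
cat > h.py <<'E'
from rig import *
import numpy as np, cv2
def f(c): return 240/np.tan(np.radians(c["vertical_fov"])/2)
def ray(c,u,v,z):
    R=np.array(c["R"]);t=np.array(c["t"]);o=-R.T@t
    d=R.T@np.array([(u-c["cx"])/f(c),(v-c["cy"])/f(c),1]); return o+d*(z-o[2])/d[2]
def proj(c,X):
    p=np.array(c["R"])@np.array(X,float)+np.array(c["t"]); return p[:2]/p[2]*f(c)+[c["cx"],c["cy"]]
def blobs(c,lo,hi,amin=30):
    h=cv2.cvtColor(c["img"],cv2.COLOR_RGB2HSV); m=cv2.inRange(h,lo,hi)
    n,l,s,ce=cv2.connectedComponentsWithStats(m); return [(s[i,4],ce[i].round(1),s[i,:4]) for i in range(1,n) if s[i,4]>=amin]
RED=[((0,130,70),(8,255,255)),((172,130,70),(180,255,255))]
def save(c,n,x=None): cv2.imwrite("pics/"+n,c["img"][:,:,::-1])
E
python3 - <<'E'
from h import *
print(sense())
for n in("top","side"):
    c=grab_frame(n);save(c,n+"1.png");R=np.array(c["R"]);print(n,c["vertical_fov"],c["cx"],c["cy"],-R.T@c["t"],R)
    for r in RED: print("red",blobs(c,*r))
    print("blue",blobs(c,(95,120,40),(130,255,255)))
E
```

```text
{'clock': 0.0, 'qpos': array([-1.22538323e+00,  3.53688442e-01,  1.63413639e+00,  6.26699467e-07,
        1.15522185e+00, -2.40111159e-03]), 'qvel': array([-0.00056294,  0.0017035 , -0.0020778 ,  0.00046668, -0.00076145,
        0.00150526]), 'joint_efforts': array([-3.29416391e-03, -6.05260277e+01, -3.42072451e+01, -5.69255960e-06,
        9.44688858e-03, -6.78252991e-05]), 'eef_pos': array([ 212.86570221, -587.12731804,  238.53555457]), 'tcp_rot': array([-3.14013863e+00, -4.06426194e-06,  3.47813951e-01]), 'contact_force': array([-0.62146225,  0.40078699,  0.03944237]), 'wrist_torque': array([-0.02218586, -0.0292819 ,  0.00571677]), 'grasp_force': 0.0, 'opening': 0.9975094360500087}
top 55.16412015256269 320.48265788198825 247.60912376242655 [ 497.42312293  -30.84930517 1091.42066039] [[ 1.41368465e-03 -9.99928867e-01 -1.18432219e-02]
 [-9.96827740e-01 -4.66655751e-04 -7.95879300e-02]
 [ 7.95767420e-02  1.19181643e-02 -9.96757493e-01]]
red [(np.int32(34), array([233.5,  75.3]), array([226,  73,  15,   6], dtype=int32)), (np.int32(475), array([327.2, 292.2]), array([314, 283,  27,  
[... 2195 characters left out ...]
array([320, 188,  14,  12], dtype=int32)), (np.int32(1243), array([458.5, 207.2]), array([416, 189,  84,  34], dtype=int32)), (np.int32(611), array([ 27.7, 206.2]), array([  0, 194,  58,  26], dtype=int32)), (np.int32(36), array([285.6, 221.2]), array([283, 218,   7,   7], dtype=int32)), (np.int32(6825), array([462.3, 371. ]), array([366, 227, 208, 253], dtype=int32)), (np.int32(493), array([556.1, 276.4]), array([539, 246,  32,  51], dtype=int32)), (np.int32(460), array([170.6, 276.2]), array([159, 265,  24,  23], dtype=int32)), (np.int32(782), array([365.8, 360.9]), array([340, 346,  53,  29], dtype=int32)), (np.int32(4059), array([473.3, 436.9]), array([420, 381,  95,  99], dtype=int32))]
```

View pics/top1.png

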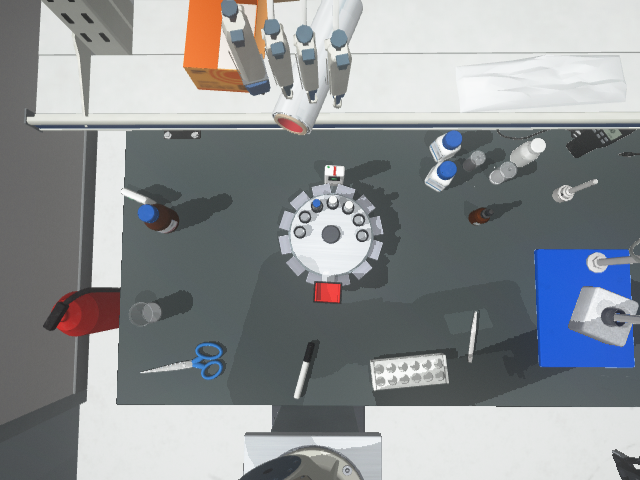

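View pics/side1.png

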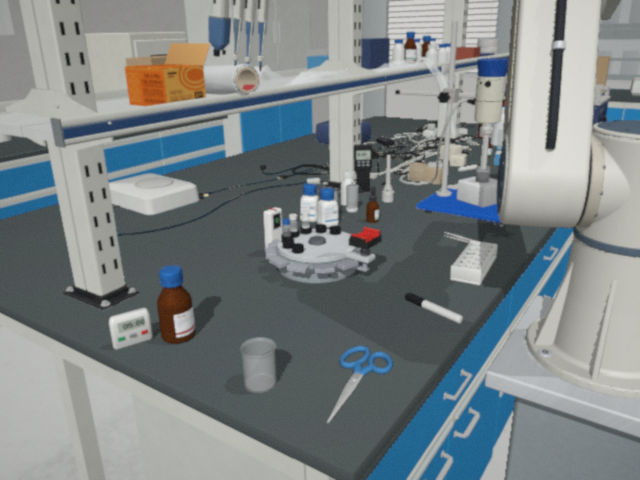

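The top view shows the pad at (327,292), the hub at (331,234), the reader at (334,172) and the blue cap at (316,203). The blue vial is on the +y side, so the turntable has to turn clockwise (−30°). In the side view a stirrer stands on the right, between the arm and the carousel.

Run:
```python
from h import *
c=grab_frame("top");s=grab_frame("side")
def redmask(c,box):
    h=cv2.cvtColor(c["img"],cv2.COLOR_RGB2HSV); m=sum(cv2.inRange(h,*r) for r in RED); k=np.zeros_like(m); x,y,w,hh=box; k[y:y+hh,x:x+w]=m[y:y+hh,x:x+w]; return k
m=redmask(c,(300,270,60,45)); pts=cv2.findNonZero(m); r=cv2.minAreaRect(pts); print("pad rect",r)
for p in cv2.boxPoints(r): print(p,ray(c,*p,108).round(1))
P=ray(c,*r[0],108);print("pad",P.round(1))
m=redmask(s,(340,215,60,40));M=cv2.moments(m,True);print("side pix",M["m10"]/M["m00"],M["m01"]/M["m00"],"pred",proj(s,P))
# hub: dark blob on top plate
g=cv2.cvtColor(c["img"],cv2.COLOR_RGB2GRAY); k=(g[215:255,312:350]<130).astype(np.uint8)
n,l,st,ce=cv2.connectedComponentsWithStats(k); print([(st[i],ce[i]+[312,215]) for i in range(1,n) if st[i,4]>60])
m=redmask(c,(320,160,30,25));M=cv2.moments(m,True)
if M["m00"]: q=(M["m10"]/M["m00"],M["m01"]/M["m00"]);print("mark",M["m00"],q,ray(c,*q,114).round(1))
print("hub60",ray(c,330.5,234.5,62).round(1),"blue cap",ray(c,316.1,203.5,113).round(1))
for z in(150,300,400):print("stir",z,ray(c,608,315,z).round(0))
cv2.imwrite("pics/crop.png",cv2.resize(c["img"][150:320,260:420,::-1],None,fx=3.5,fy=3.5,interpolation=2))
```

```text
pad rect ((327.1051940917969, 292.2120666503906), (25.36791229248047, 18.967212677001953), 3.3664605617523193)
[313.88623 300.93448] [462.1  -5.2 108. ]
[315.      281.99997] [502.3  -7.5 108. ]
[340.32416 283.48965] [499.2 -61.5 108. ]
[339.2104  302.42416] [459.  -59.1 108. ]
pad [480.6 -33.3 108. ]
side pix 367.37295081967216 233.922131147541 pred [364.68308761 233.88999082]
[(array([ 10,  10,  19,  19, 270], dtype=int32), array([330.64074074, 233.86296296]))]
mark 16.0 (334.375, 170.5625) [742.6 -49.  114. ]
hub60 [609.2 -41.1  62. ] blue cap [670.8  -9.6 113. ]
stir 150 [ 436. -600.  150.]
stir 300 [ 446. -509.  300.]
stir 400 [ 453. -449.  400.]
```

View pics/crop.png

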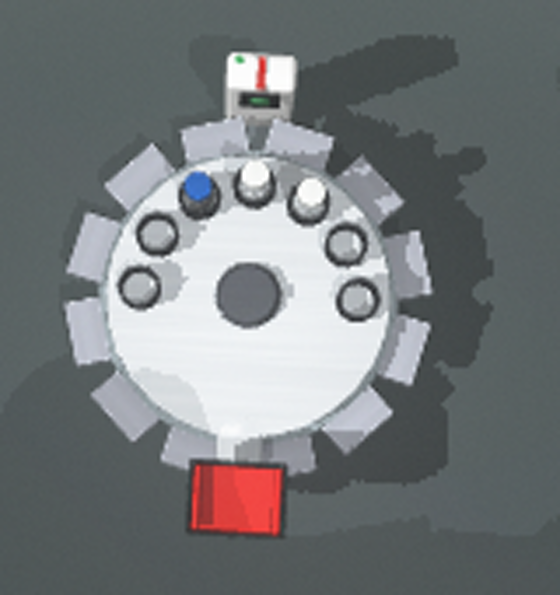

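Emit:
step_arm(motion=[{"claw": 0, "delta_pos": [0, 0, 0], "turn": 0.1}, {"claw": 0, "delta_pos": [0, 0, 0], "turn": 0.1}, {"claw": 0, "delta_pos": [0, 0, 0], "turn": 0.1}, {"claw": 0, "delta_pos": [0, 0, 0], "turn": 0.107}, {"claw": 0, "delta_pos": [4, -30, 0], "turn": 0}, {"claw": 0, "delta_pos": [4, -30, 0], "turn": 0}, {"claw": 0, "delta_pos": [4, -30, 0], "turn": 0}, {"claw": 0, "delta_pos": [4, -30, 0], "turn": 0}])

```text
clock: 0.87
eef_pos: [236.0, -467.3, 238.9]
tcp_rot: [-3.141, 0.0, -0.06]
contact_force: [0.5, 0.5, -0.4]
opening: 0.001
grasp_force: 0.0
```

Emit:
step_arm(motion=[{"claw": 0, "delta_pos": [4, -30, 0], "turn": 0}, {"claw": 0, "delta_pos": [4, -30, 0], "turn": 0}, {"claw": 0, "delta_pos": [4, -30, 0], "turn": 0}, {"claw": 0, "delta_pos": [4, -30, 0], "turn": 0}, {"claw": 0, "delta_pos": [4, -30, 0], "turn": 0}, {"claw": 0, "delta_pos": [4, -30, 0], "turn": 0}, {"claw": 0, "delta_pos": [0, 0, 0], "turn": 0}, {"claw": 0, "delta_pos": [0, 0, 0], "turn": 0}])

```text
clock: 1.53
eef_pos: [270.9, -289.5, 239.5]
tcp_rot: [3.141, -0.0, -0.057]
contact_force: [0.1, -0.7, 0.3]
opening: -0.0
grasp_force: 0.0
```

Emit:
step_arm(motion=[{"claw": 0, "delta_pos": [19.4, -26.8, 0], "turn": 0}, {"claw": 0, "delta_pos": [19.4, -26.8, 0], "turn": 0}, {"claw": 0, "delta_pos": [19.4, -26.8, 0], "turn": 0}, {"claw": 0, "delta_pos": [19.4, -26.8, 0], "turn": 0}, {"claw": 0, "delta_pos": [19.4, -26.8, 0], "turn": 0}, {"claw": 0, "delta_pos": [19.4, -26.8, 0], "turn": 0}, {"claw": 0, "delta_pos": [19.4, -26.8, 0], "turn": 0}, {"claw": 0, "delta_pos": [19.4, -26.8, 0], "turn": 0}])

```text
clock: 2.2
eef_pos: [439.8, -85.1, 239.4]
tcp_rot: [3.141, -0.001, -0.06]
contact_force: [0.6, -0.8, 0.5]
opening: 0.003
grasp_force: 0.0
```

Emit:
step_arm(motion=[{"claw": 0, "delta_pos": [19.4, -26.8, 0], "turn": 0}, {"claw": 0, "delta_pos": [19.4, -26.8, 0], "turn": 0}, {"claw": 0, "delta_pos": [0, 0, 25], "turn": 0}, {"claw": 0, "delta_pos": [0, 0, 25], "turn": 0}, {"claw": 0, "delta_pos": [0, 0, 25], "turn": 0}, {"claw": 0, "delta_pos": [0, 0, 22], "turn": 0}, {"claw": 0, "delta_pos": [0, 0, 0], "turn": 0}, {"claw": 0, "delta_pos": [0, 0, 0], "turn": 0}])

```text
clock: 2.87
eef_pos: [480.0, -35.1, 141.6]
tcp_rot: [3.141, 0.002, -0.06]
contact_force: [0.7, -0.2, 0.0]
opening: 0.002
grasp_force: 0.0
```

Run:
```python
from h import *
e=sense()["eef_pos"];print(e)
out=[]
for n,b in(("top",(270,230,110,82)),("side",(310,160,110,100))):
    c=grab_frame(n);x,y,w,h=b;tip=proj(c,e-[0,0,8]);print(n,"tip pix",tip,"crop px",(tip-[x,y])*[400/w,400/w])
    out.append(cv2.resize(c["img"][y:y+h,x:x+w,::-1],(400,int(400/w*h)),interpolation=2))
H=max(o.shape[0] for o in out)
out=[cv2.copyMakeBorder(o,0,H-o.shape[0],0,0,0) for o in out]
cv2.imwrite("pics/hover.png",np.hstack(out))
```

```text
[480.03339341 -35.06286983 141.61015382]
top tip pix [327.96840846 292.70350241] crop px [210.79421258 228.01273603]
side tip pix [365.45111389 222.31114479] crop px [201.64041415 226.58598106]
```

View pics/hover.png

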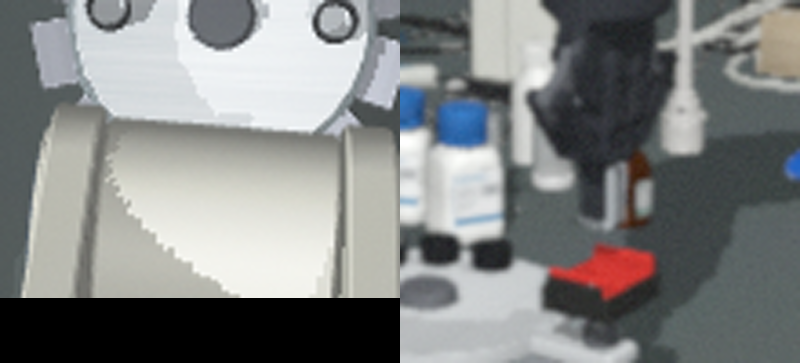

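The side view shows the shut fingertips at about (605,226), straight above the pad centre at about (603,275).

Emit:
step_arm(motion=[{"claw": 0, "delta_pos": [0, 0, 9], "turn": 0}, {"claw": 0, "delta_pos": [0, 0, 9], "turn": 0}, {"claw": 0, "delta_pos": [0, 0, 6], "turn": 0}, {"claw": 0, "delta_pos": [0, 0, 3], "turn": 0}, {"claw": 0, "delta_pos": [0, 0, 2], "turn": 0}, {"claw": 0, "delta_pos": [0, 0, 1], "turn": 0}, {"claw": 0, "delta_pos": [0, 0, 1], "turn": 0}, {"claw": 0, "delta_pos": [0, 0, 0], "turn": 0}])

```text
clock: 3.63
eef_pos: [480.1, -34.4, 111.4]
tcp_rot: [3.142, 0.0, -0.059]
contact_force: [-2.7, 0.6, 4.3]
opening: 0.001
grasp_force: 2.3
```

Emit:
step_arm(motion=[{"claw": 0, "delta_pos": [0, 0, 2], "turn": 0}, {"claw": 0, "delta_pos": [0, 0, 2], "turn": 0}, {"claw": 0, "delta_pos": [0, 0, 2], "turn": 0}, {"claw": 0, "delta_pos": [0, 0, 2], "turn": 0}, {"claw": 0, "delta_pos": [0, 0, 2], "turn": 0}, {"claw": 0, "delta_pos": [0, 0, 2], "turn": 0}, {"claw": 0, "delta_pos": [0, 0, 0.5], "turn": 0}, {"claw": 0, "delta_pos": [0, 0, 0], "turn": 0}])

```text
clock: 4.3
eef_pos: [480.2, -34.4, 99.2]
tcp_rot: [-3.142, 0.0, -0.059]
contact_force: [-3.7, 0.1, 8.1]
opening: 0.001
grasp_force: 4.1
```

Emit:
step_arm(motion=[{"claw": 0, "delta_pos": [0, 0, 1], "turn": 0}, {"claw": 0, "delta_pos": [0, 0, 0], "turn": 0}, {"claw": 0, "delta_pos": [0.07, -4.27, 0], "turn": 0.0327}, {"claw": 0, "delta_pos": [0.07, -4.27, 0], "turn": 0.0327}, {"claw": 0, "delta_pos": [0.07, -4.27, 0], "turn": 0.0327}, {"claw": 0, "delta_pos": [0.07, -4.27, 0], "turn": 0.0327}, {"claw": 0, "delta_pos": [0, 0, 0], "turn": 0}])

```text
clock: 4.88
eef_pos: [482.3, -16.9, 98.3]
tcp_rot: [-3.141, 0.0, -0.192]
contact_force: [-4.0, 0.4, 8.3]
opening: -0.0
grasp_force: 4.3
```

```bash
cat > look.py <<'E'
import sys
from h import *
s=sense();print(s["eef_pos"],s["tcp_rot"],s["contact_force"])
c=grab_frame("top")
b=[x for x in blobs(c,(95,120,40),(130,255,255),20) if 300<x[1][0]<350 and 190<x[1][1]<220]
print(b,[(lambda q:(q.round(1),np.degrees(np.arctan2(q[1]+41,q[0]-610.4)+.059)))(ray(c,*x[1],113)) for x in b])
o=[]
for n,(x,y,w,h) in(("top",(270,160,110,90)),("side",(310,180,110,90))):
    k=c if n=="top" else grab_frame(n)
    o.append(cv2.resize(k["img"][y:y+h,x:x+w,::-1],None,fx=3.6,fy=3.6,interpolation=2))
cv2.imwrite("pics/"+sys.argv[1],np.hstack(o))
E
python3 look.py a.png
```

```text
[482.29521081 -16.88276367  98.34763899] [-3.14130886e+00  1.21698840e-04 -1.91897239e-01] [-4.03248666  0.36270899  8.32358564]
[(np.int32(48), array([320.1, 201.2]), array([317, 198,   8,   8], dtype=int32))] [(array([675.8, -18.2, 113. ]), np.float64(22.607683514535932))]
```

View pics/a.png

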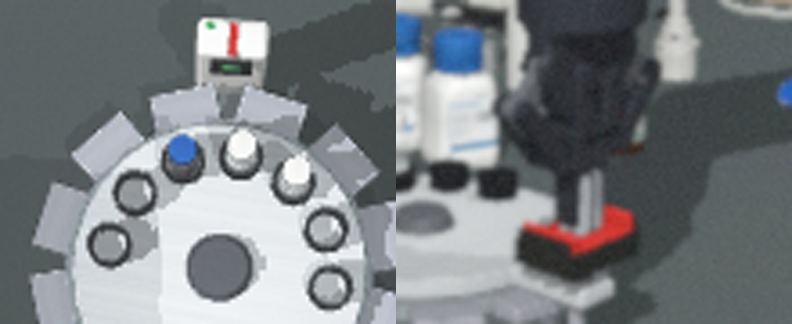

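The top view shows the blue cap at (320,201), about 22.6° from the reader, so the table is following the fingers. In the side view the fingertips sit on the pad face between its lips.

Emit:
step_arm(motion=[{"claw": 0, "delta_pos": [0.07, -4.27, 0], "turn": 0.0327}, {"claw": 0, "delta_pos": [0.07, -4.27, 0], "turn": 0.0327}, {"claw": 0, "delta_pos": [0.07, -4.27, 0], "turn": 0.0327}, {"claw": 0, "delta_pos": [0.07, -4.27, 0], "turn": 0.0327}, {"claw": 0, "delta_pos": [0.07, -4.27, 0], "turn": 0.0327}, {"claw": 0, "delta_pos": [0.07, -4.27, 0], "turn": 0.0327}, {"claw": 0, "delta_pos": [0, 0, 0], "turn": 0}])

```text
clock: 5.57
eef_pos: [489.6, 7.8, 98.3]
tcp_rot: [-3.141, 0.0, -0.388]
contact_force: [-3.4, 1.5, 8.8]
opening: -0.001
grasp_force: 4.3
```

Emit:
step_arm(motion=[{"claw": 0, "delta_pos": [0.07, -4.27, 0], "turn": 0.0327}, {"claw": 0, "delta_pos": [0.07, -4.27, 0], "turn": 0.0327}, {"claw": 0, "delta_pos": [0.07, -4.27, 0], "turn": 0.0327}, {"claw": 0, "delta_pos": [0.07, -4.27, 0], "turn": 0.0327}, {"claw": 0, "delta_pos": [0.07, -4.27, 0], "turn": 0.0327}, {"claw": 0, "delta_pos": [0.07, -4.27, 0], "turn": 0.0327}, {"claw": 0, "delta_pos": [0, 0, 0], "turn": 0}, {"claw": 0, "delta_pos": [0, 0, 0], "turn": 0}])

```text
clock: 6.23
eef_pos: [501.6, 30.3, 98.4]
tcp_rot: [-3.141, 0.0, -0.583]
contact_force: [-3.7, 2.6, 9.2]
opening: -0.001
grasp_force: 4.2
```

```bash
python3 look.py b.png
```

```text
[501.60374171  30.32461571  98.39157272] [-3.14091286e+00  2.50821929e-04 -5.82621848e-01] [-3.71092796  2.59334251  9.15223967]
[(np.int32(51), array([332.6, 199.5]), array([329, 196,   8,   8], dtype=int32))] [(array([679.5, -45.1, 113. ]), np.float64(-0.01923295425219981))]
```

View pics/b.png

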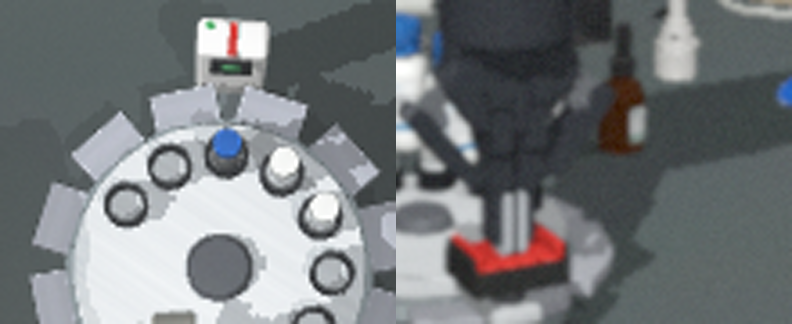

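The blue cap is now at (332.6,199.5), in line with the reader at 0.0°, and the fingertips are central on the pad. Next I let the plunger up slowly and then clear it.

Emit:
step_arm(motion=[{"claw": 0, "delta_pos": [0, 0, -2], "turn": 0}, {"claw": 0, "delta_pos": [0, 0, -2], "turn": 0}, {"claw": 0, "delta_pos": [0, 0, -2], "turn": 0}, {"claw": 0, "delta_pos": [0, 0, -2], "turn": 0}, {"claw": 0, "delta_pos": [0, 0, -2], "turn": 0}, {"claw": 0, "delta_pos": [0, 0, -1], "turn": 0}, {"claw": 0, "delta_pos": [0, 0, -1], "turn": 0}, {"claw": 0, "delta_pos": [0, 0, 0], "turn": 0}])

```text
clock: 7.0
eef_pos: [501.4, 30.0, 110.3]
tcp_rot: [-3.141, 0.0, -0.583]
contact_force: [-2.6, 1.9, 3.9]
opening: -0.0
grasp_force: 2.5
```

Emit:
step_arm(motion=[{"claw": 0, "delta_pos": [0, 0, -2], "turn": 0}, {"claw": 0, "delta_pos": [0, 0, -3], "turn": 0}, {"claw": 0, "delta_pos": [0, 0, -10], "turn": 0}, {"claw": 0, "delta_pos": [0, 0, -15], "turn": 0}, {"claw": 0, "delta_pos": [0, 0, -25], "turn": 0}, {"claw": 0, "delta_pos": [0, 0, -25], "turn": 0}, {"claw": 0, "delta_pos": [0, 0, -25], "turn": 0}, {"claw": 0, "delta_pos": [0, 0, 0], "turn": 0}])

```text
clock: 7.67
eef_pos: [504.4, 29.7, 220.2]
tcp_rot: [-3.137, -0.007, -0.582]
contact_force: [1.7, 0.4, 0.7]
opening: 0.001
grasp_force: 0.0
```

```bash
python3 look.py c.png
python3 - <<'E'
from h import *
s=grab_frame("side");m=[b for r in RED for b in blobs(s,*r,60)];print(m)
# expected red centroid shift from start for pad z 108 up / z 98 half in, with the start residual (+2.7,0) 
for z in(108,103,98):print(z,proj(s,[501.9,30.6,z])+[2.7,0])
E
```

```text
[504.41424008  29.72112009 220.15703525] [-3.13691325 -0.00658227 -0.58246432] [1.6832852  0.38789863 0.66611506]
[(np.int32(51), array([332.6, 199.5]), array([329, 196,   8,   8], dtype=int32))] [(array([679.5, -45.1, 113. ]), np.float64(-0.01923295425219981))]
[(np.int32(178), array([467. ,  52.7]), array([457,  48,  22,  11], dtype=int32)), (np.int32(247), array([342.7, 243. ]), array([325, 234,  32,  16], dtype=int32))]
108 [342.91070215 241.39362682]
103 [342.92440023 243.66007152]
98 [342.93805506 245.91936173]
```

View pics/c.png

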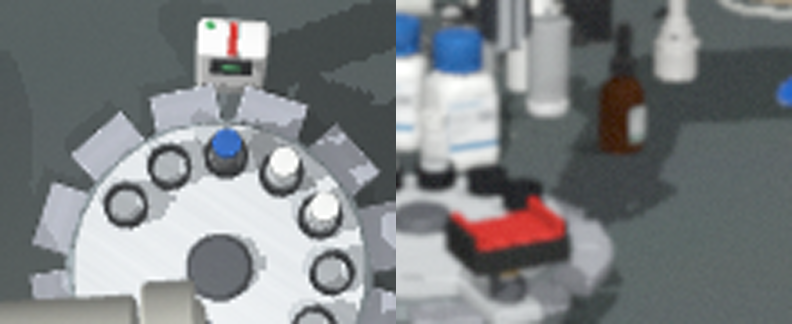

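Run:
```python
from h import *
s=grab_frame("side")
def bb(px,py,yaw,z):
    R=np.array([[np.cos(yaw),-np.sin(yaw)],[np.sin(yaw),np.cos(yaw)]])
    p=np.array([proj(s,[*(np.array([px,py])+R@[a,b]),z]) for a in(-20,20) for b in(-27,27)]); return p.min(0).round(1),p.max(0).round(1)
print("start seen 352..380, 227..243; end seen 325..357, 234..250")
print("start up",bb(480.6,-33.3,-.059,112))
for d in(0,3,10):print("end",d,bb(501.9,30.6,-.583,112-d))
```

```text
start seen 352..380, 227..243; end seen 325..357, 234..250
start up (array([349.7, 226.8]), array([379.5, 237.8]))
end 0 (array([324.2, 234.5]), array([356.4, 244.9]))
end 3 (array([324.3, 235.8]), array([356.4, 246.3]))
end 10 (array([324.3, 238.9]), array([356.3, 249.6]))
```

The pad's top edge is at row 234, against 234.5 predicted for fully up, so the plunger is locked. The arm is clear of everything.

```bash
python3 -c "
from rig import *
print(sign_off())"
```

```text
the job is handed in; nothing more can be done
None
```

The job is handed in: the blue-capped vial is in front of the reader (0.0° off in the top view), the plunger has sprung fully up and locked, and the arm is clear of everything.

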